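Pin the drill-guide leaf onto the dice jig

TASK

Lay the loose drill-guide leaf on the dice-drilling jig, its eye squarely over the jig's hinge knuckle and its other end down in the forked rest. Then take the hinge pin from its wooden holder and push it down through the eye and the knuckle until its collar sits fully home on the eye, and let go. Leave the dish, checker, mallet and scraper where they are.

Things in the scene. Friction and masses are not known exactly. Their poses are not given: they have to be found in the camera images.
- jig: Dice-drilling jig fixed to the bench, dark steel base plate 240 x 100 x 12 mm. Origin: centre of the plate's underside at bench height; x along its length, z up. At x = -80 mm the hinge knuckle (see point jig_seat), at +45 mm a bone die clipped on a steel post (top 48 mm above the bench), at the +x end the forked rest (see point jig_rest).
- jig_rest (a point): Centre of the rest's top face (jig x = +81 mm, 50 mm above the bench, 26 mm long in x); axes as the jig's. On it two cheeks, 56 mm apart in y, take the leaf's end between them; they flare outward above 60 mm and end 71 mm above the bench.
- jig_seat (a point): Centre of the upper mouth of the jig's knuckle, an upright aluminium tube (jig x = -80 mm, top 50 mm above the bench, 48 mm outside, bore 16 mm, 38 mm deep); axes as the jig's. The leaf's eye belongs on it. A spring ball in the bore grips the pin: it does not fall home by itself, its last 10 mm or so need a push of some 5 to 12 N.
- leaf: Loose aluminium drill-guide leaf, about 0.3 kg, 195 mm long, lying flat. Origin: centre of its underside below the middle of the red grip rib; x along it, z up. Plate 46 mm wide (y), 14 mm thick, to x = +92 mm; eye at x = -80 mm; flat brass drill bush at x = +45 mm. Fitted, its origin is straight above the jig's, underside at 50 mm, x axes the same way.
- leaf_rib (a point): Middle of the leaf's red grip rib (leaf x = 0, 29 mm above its underside), close to the centre of mass; axes as the leaf's. The rib is 50 mm long (x), 18 mm thick (y) and stands from 14 to 44 mm above the underside: grip it across y.
- leaf_eye (a point): Centre of the eye's bore at the leaf's underside (leaf x = -80 mm, z = 0); axes as the leaf's. The eye is the upper knuckle: a ring 46 mm outside, bore 18 mm, 20 mm high.
- holder: Wooden block 70 x 70 x 62 mm fixed to the bench, origin at the centre of its underside; a 20 mm hole 56 mm deep in its top in which the pin stands at the start.
- pin: Hinge pin, 94 mm long, 0.09 kg, upright in the holder. Origin: centre of its lower tip; z along it up to the grip. Steel shank 14 mm in diameter, 54 mm long, its lowest 12 mm tapered to 6 mm; then a brass collar 28 mm in diameter, 6 mm thick (z = 54 to 60 mm); then a blue round grip 20 mm in diameter (z = 60 to 94 mm).
- pin_collar (a point): Centre of the underside of the pin's collar (54 mm above the tip). Fully home it lies on the eye's top, 20 mm above point jig_seat.
- dish: Copper dish 100 mm across, 30 mm high, a bystander; origin at the centre of its underside.
- checker: Mother-of-pearl checker 52 mm across, 11 mm thick, a bystander; origin at the centre of its underside.
- mallet: Small boxwood mallet, lying; head 36 x 75 x 36 mm about its origin (centre of the head's underside), handle 16 mm thick to 145 mm along -x; a bystander.
- scraper: Flat horn scraper 130 x 30 x 6 mm, lying along its x, a bystander; origin at the centre of its underside.

How it is judged:
By the outcome, as a careful person would: the job done as asked, in the order asked, and still so for the second after the job is handed in, with the robot touching nothing.
It also fails if it takes over 54 s, if anything falls off the work surface, if the arm or the gripper's body presses on something with over 40 N, if the wrist force passes 120 N, or if a joint passes its speed limit or range.

ROBOT

A 7-joint arm with a two-finger parallel gripper is mounted at the origin on the work surface. World frame = base frame: x ahead of the robot, y to its left, z up, the work surface at z = 0. Lengths are in mm, angles in rad, forces in N, time in s.
With the tool pointing down it reaches from about 350 to 900 mm from the base axis. Payload 19.9 kg.
Tool frame: the origin (TCP) lies midway between the tips of the shut fingers; the grasp point (between the pads) lies robot.grasp_offset behind it (robot.grasp_offset is the distance from the TCP to the grasp point, in mm); x points along the fingers, z is the direction in which the jaws open and shut, and the axes are right-handed (so a half turn about x gives the same grasp; the last joint's range is limited). The gripper opens to 85 mm and grips with 20 to 120 N. Pads are 22 mm wide; open, the fingers measure 114 mm over their backs; the gripper's body (76 mm by 85 mm) begins 54 mm behind the grasp point. The pads swing forward as they close: fully open they stand 13 mm farther back than shut.
Start: joints at [1.117, 0.417, -0.01, 1.614, 0.005, 1.111, -0.053], TCP at [250.155, -572.734, 231.26] pointing down, gripper open.
Joint ranges: [-2.81, 2.81], [-0.39, 2.02], [-1.27, 1.25], [0.06, 2.57], [-1.19, 4.33], [0.19, 2], [-2.82, 2.82]. Speed limits (rad/s): [1.89, 1.89, 2.39, 2.39, 3.01, 3.01, 3.01].

INTERFACE

Orientations are given as a unit quaternion [x, y, z, w].
In Python, from rig import robot gives the robot as it stands.
- The arm moves only by the tool jog_arm, never from a script. Its argument "moves" is a list of rows, each an object with "twist": the turn, a rotation vector about the tool's x, y, z in degrees, a list of three; "xyz": the shift along the tool's x, y, z in m, a list of three; "jaw": the closure, from 0 (fully open) to 1 (shut). A call has 1 to 20 rows; each row is the pose to reach, as a shift and turn from the pose commanded when the call began, along the tool's axes at that moment; what a row does not reach only later rows make up. A row lasts 1/12 s, in which the tool goes at most 41.7 mm and 7.16 degrees, less where a joint would pass 70% of its speed; a pose out of reach is approached as far as the arm can. A call with a gripper value outside its range is refused whole. The fingers move at their own pace and stop on an object; "force" is the grip in N (left out, the last holds). Time passes only in rows, so rows that repeat a pose let the fingers close. It gives the time, the measured TCP pose, the force and the opening at its end, in the units of the state.
- robot.get_obs(): the state, without advancing time (a new reading comes with each control period).
- robot.snapshot(name): name is "scene" or "side" or "wrist"; returns the picture (384x512x3 uint8, red, green, blue); there is no depth.
- robot.calibration(name): a dict with "intrinsics" (3x3 intrinsics, pixels), "rvec" (rotation vector, rad) and "tvec" (3), from world to camera coordinates, as OpenCV has them. Camera axes: x right, y down, z forward; pixel columns grow to the right and rows downward; lengths in mm; the calibration is good to about 2 mm. A picture is of the moment at which its call begins: read the wrist's pose just before it. calibration takes no time and is no camera call; for the wrist camera it gives the pose at the moment of the call.
- robot.sign_off(): hands the job in, once; it reports no verdict.
Trained networks look in the newest picture that a camera, given by its name, has taken for a name from the list of things; names that differ only in an ending like _2 or _b are one class to them, and where a whole thing is asked for, a point or a joint stands for the part that bears it (a point fixed in the world has none). Each returns a list of dicts, best first, with "conf" (0 to 1); they miss things now and then, are a little off and sometimes report something else, mostly with a low value. They report only what shows in the picture. A call takes as long as a camera call.
- robot.recognise(camera, thing): "at" ([x, y, z] in mm, in the coordinates of the camera as it stood for that picture, good to about 4 mm: the middle of the surface that is visible of it).
- robot.cut_out(camera, thing): "mask" (384x512 bool, what is visible of it).
The state is a dict: "time": time; "joint_pos": joint angles; "joint_velocities": joint speeds; "effort": joint torques, N m; "ee_pos": TCP position; "tcp_rot": TCP orientation; "ft_force": force on the tool from outside, world axes, zero at the start; "moment": the same for the moment, N m; "opening": opening from 0.0 (shut) to 1.0 (fully open).
Only numpy, scipy, OpenCV 4.12 (cv2) and the standard library are available. Lean on these libraries where they do the work, as an engineer would, in place of code of your own. Each camera call takes 0.05 s, during which the arm holds its last target. There are 200 camera calls.

## Working session

There is one attempt and no reset: what is moved stays moved. The work goes in short steps, Python scripts to look and compute and a tool call to move; the robot and the scene stay as the last step left them, time stands still between calls to the robot, and variables do not carry over. Pictures are saved under pics/ and viewed, about 8 in all and at most 12, crops included, and the job is handed in when it is done.

Besides the shell and the picture viewer there is one more tool, called after "Emit:" by a JSON object that holds its "api" and its "payload". jog_arm: Moves the arm, as the interface text tells. Its arguments: {"type":"object","properties":{"moves":{"type":"array"},"force":{"type":"number"}},"required":["moves"]}

```bash
mkdir -p pics; ls
cat > h.py <<'E'
import numpy as np, cv2
from scipy.spatial.transform import Rotation as R
from rig import robot
np.set_printoptions(precision=3,suppress=True)
def cal(c):
    k=robot.calibration(c); return np.array(k["intrinsics"],float),R.from_rotvec(np.ravel(k["rvec"])).as_matrix(),np.ravel(k["tvec"]).astype(float)
def world(c,p): K,M,t=cal(c); return M.T@(np.asarray(p)-t)
def proj(c,P):
    K,M,t=cal(c); q=K@(M@np.asarray(P,float)+t); return q[:2]/q[2]
def ray(c,uv,z):
    K,M,t=cal(c); d=M.T@np.linalg.inv(K)@[uv[0],uv[1],1]; o=-M.T@t
    return o+d*(z-o[2])/d[2]
def snap(c,name=None):
    im=robot.snapshot(c)
    if name: cv2.imwrite(f"pics/{name}.png",cv2.cvtColor(np.asarray(im),cv2.COLOR_RGB2BGR))
    return im
E
python3 - <<'E'
from h import *
print(robot.get_obs(), robot.grasp_offset)
ims=[]
for c in ("scene","side"):
    ims.append(snap(c))
    for t in ["jig","jig_rest","jig_seat","leaf","leaf_rib","leaf_eye","holder","pin","pin_collar","dish","checker","mallet","scraper"]:
        for d in robot.recognise(c,t)[:2]: 
            p=world(c,d["at"]); print(c,t,round(d["conf"],2),p,proj(c,p))
cv2.imwrite("pics/a.png",cv2.cvtColor(ims[0],cv2.COLOR_RGB2BGR));cv2.imwrite("pics/b.png",cv2.cvtColor(ims[1],cv2.COLOR_RGB2BGR))
E
```

```text
pics
{'time': 0.0, 'joint_pos': array([ 1.118,  0.418, -0.01 ,  1.614,  0.005,  1.111, -0.053]), 'joint_velocities': array([ 0.001,  0.001, -0.001, -0.001, -0.   , -0.   , -0.001]), 'effort': array([ -0.002, -86.447,   0.678, -43.49 ,   0.019,   0.008,   0.   ]), 'ee_pos': array([ 249.993, -572.429,  230.659]), 'tcp_rot': array([ 0.387,  0.592, -0.387,  0.591]), 'ft_force': array([-0.129, -0.588,  0.522]), 'moment': array([ 0.099,  0.013, -0.013]), 'opening': 0.9958032446992131} 18.700000000000003
scene jig 0.75 [579.262 -25.397  12.385] [209.607 209.35 ]
scene jig_rest 0.57 [576.546 -25.244  11.071] [209.293 208.919]
scene jig_rest 0.39 [ 550.165 -246.963   15.955] [136.967 231.717]
scene jig_seat 0.94 [580.099 -27.805  12.087] [209.02  209.922]
scene leaf 0.92 [ 551.489 -242.66    15.566] [138.545 231.518]
scene leaf_rib 0.94 [ 552.683 -244.599   17.074] [137.965 231.833]
scene leaf_eye 0.59 [ 557.083 -246.788   13.961] [137.999 233.828]
scene holder 0.96 [583.196 194.244  55.339] [273.049 174.237]
scene pin 0.49 [568.743 208.07   82.91 ] [274.903 163.783]
scene pin_collar 0.47 [57
[... 1017 characters left out ...]
7.538  10.361] [279.209 201.096]
side holder 0.63 [554.723 236.18   47.163] [266.095 240.546]
side holder 0.39 [563.31  -10.571  11.985] [281.688 200.275]
side pin 0.73 [452.409 451.476   4.988] [299.05  338.984]
side pin 0.52 [559.329 213.71   78.904] [266.223 222.239]
side pin_collar 0.5 [557.472 209.117  86.926] [267.527 218.06 ]
side dish 0.7 [758.17  -32.002  21.855] [214.819 186.437]
side dish 0.2 [564.3    -6.895  13.559] [281.101 200.367]
side checker 0.81 [747.515 179.01    9.196] [191.966 230.583]
side mallet 0.79 [ 740.628 -175.341   26.411] [234.509 165.227]
side scraper 0.88 [455.592 447.007   5.582] [297.566 336.433]
side scraper 0.36 [557.157 237.159  48.753] [264.889 240.04 ]
```

View pics/a.png

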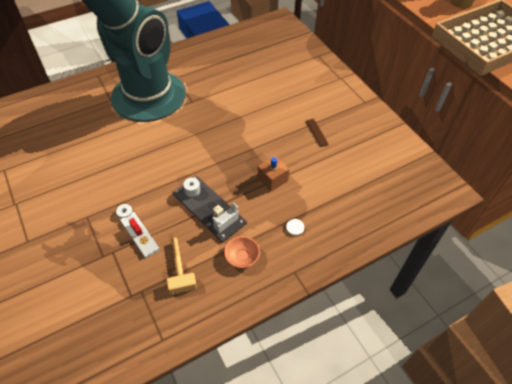

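View pics/b.png

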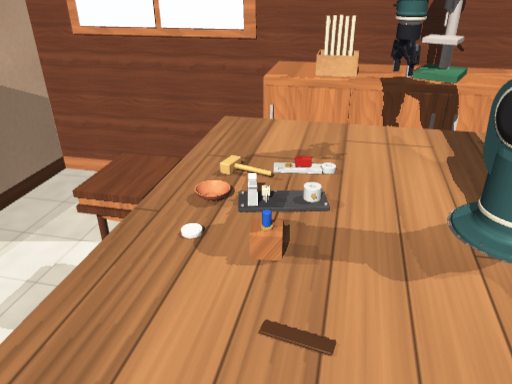

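Both pictures agree: the leaf is at scene (138,232), with its eye at (124,211) towards the robot. The jig knuckle is at (192,185), its rest at (228,217), and the holder with the pin at (273,172). Next I need the wrist camera geometry.

Run:
```python
from h import *
o=robot.get_obs(); T=R.from_quat(o["tcp_rot"]).as_matrix(); print(T)
K,M,t=cal("wrist"); C=-M.T@t; print(K, "cam in tool",T.T@(C-o["ee_pos"]),"\naxes in tool\n",T.T@M.T)
for n,uv,z in [("eye",(124,211),20),("leafend",(150,250),14),("bush",(145,241),14),("rib",(134,226),44),("knuckle",(192,185),50),("rest",(228,217),60)]: print(n,ray("scene",uv,z))
for n,uv,z in [("eye",(329,167),20),("rib",(304,161),44),("kn",(313,186),50),("pintop",(267,212),100)]: print(n,ray("side",uv,z))
```

```text
[[-0.     0.916  0.4  ]
 [ 0.     0.4   -0.916]
 [-1.    -0.    -0.   ]]
[[307.34    0.    254.707]
 [  0.    307.34  190.044]
 [  0.      0.      1.   ]] cam in tool [-143.076   70.27     0.161] 
axes in tool
 [[-0.    -0.276  0.961]
 [ 0.001 -0.961 -0.276]
 [ 1.     0.     0.   ]]
eye [ 465.584 -255.491   20.   ]
leafend [ 624.185 -235.906   14.   ]
bush [ 589.576 -237.65    14.   ]
rib [ 546.484 -248.865   44.   ]
knuckle [496.601 -42.229  50.   ]
rest [658.955  -1.405  60.   ]
eye [ 454.913 -238.727   20.   ]
rib [ 530.483 -213.225   44.   ]
kn [484.429 -38.045  50.   ]
pintop [559.365 206.007 100.   ]
```

Emit:
{"api": "jog_arm", "payload": {"moves": [{"twist": [16, 0, 0], "xyz": [-0.02, 0.46, -0.335], "jaw": 0}, {"twist": [16, 0, 0], "xyz": [-0.02, 0.46, -0.335], "jaw": 0}, {"twist": [16, 0, 0], "xyz": [-0.02, 0.46, -0.335], "jaw": 0}, {"twist": [16, 0, 0], "xyz": [-0.02, 0.46, -0.335], "jaw": 0}, {"twist": [16, 0, 0], "xyz": [-0.02, 0.46, -0.335], "jaw": 0}, {"twist": [16, 0, 0], "xyz": [-0.02, 0.46, -0.335], "jaw": 0}, {"twist": [16, 0, 0], "xyz": [-0.02, 0.46, -0.335], "jaw": 0}, {"twist": [16, 0, 0], "xyz": [-0.02, 0.46, -0.335], "jaw": 0}, {"twist": [16, 0, 0], "xyz": [-0.02, 0.46, -0.335], "jaw": 0}, {"twist": [16, 0, 0], "xyz": [-0.02, 0.46, -0.335], "jaw": 0}, {"twist": [16, 0, 0], "xyz": [-0.02, 0.46, -0.335], "jaw": 0}, {"twist": [16, 0, 0], "xyz": [-0.02, 0.46, -0.335], "jaw": 0}, {"twist": [16, 0, 0], "xyz": [-0.02, 0.46, -0.335], "jaw": 0}, {"twist": [16, 0, 0], "xyz": [-0.02, 0.46, -0.335], "jaw": 0}, {"twist": [16, 0, 0], "xyz": [-0.02, 0.46, -0.335], "jaw": 0}, {"twist": [16, 0, 0], "xyz": [-0.02, 0.46, -0.335], "jaw": 0}, {"twist": [16, 0, 0], "xyz": [-0.02, 0.46, -0.335], "jaw": 0}, {"twist": [16, 0, 0], "xyz": [-0.02, 0.46, -0.335], "jaw": 0}]}}

```text
time: 2.9
ee_pos: [537.2, -82.8, 251.2]
tcp_rot: [0.466, 0.532, -0.466, 0.532]
ft_force: [-0.2, -0.5, 0.1]
opening: 1.004
```

Run:
```python
from h import *
im=snap("wrist"); 
for t in ["jig","jig_rest","jig_seat","leaf","leaf_rib","leaf_eye","holder","pin","pin_collar"]:
    for d in robot.recognise("wrist",t)[:2]:
        p=world("wrist",d["at"]); print(t,round(d["conf"],2),p,proj("wrist",p))
print(robot.get_obs()["time"])
cv2.imwrite("pics/c.png",cv2.cvtColor(cv2.resize(im,(800,600),interpolation=cv2.INTER_CUBIC),cv2.COLOR_RGB2BGR))
```

```text
jig 0.71 [586.314 -24.437  11.958] [212.007 113.747]
jig_rest 0.58 [589.318 -22.639  13.793] [210.706 111.126]
jig_seat 0.91 [582.89  -25.704  10.574] [213.268 116.868]
leaf 0.57 [ 552.562 -236.335   17.749] [378.799 164.84 ]
leaf 0.23 [ 680.141 -168.242   24.493] [348.903  45.259]
leaf_rib 0.73 [ 548.765 -238.094   19.743] [380.185 168.407]
leaf_eye 0.72 [ 554.464 -236.799   14.329] [378.695 163.031]
holder 0.66 [560.547 177.35   46.187] [ 23.952 114.186]
3.4
```

View pics/c.png

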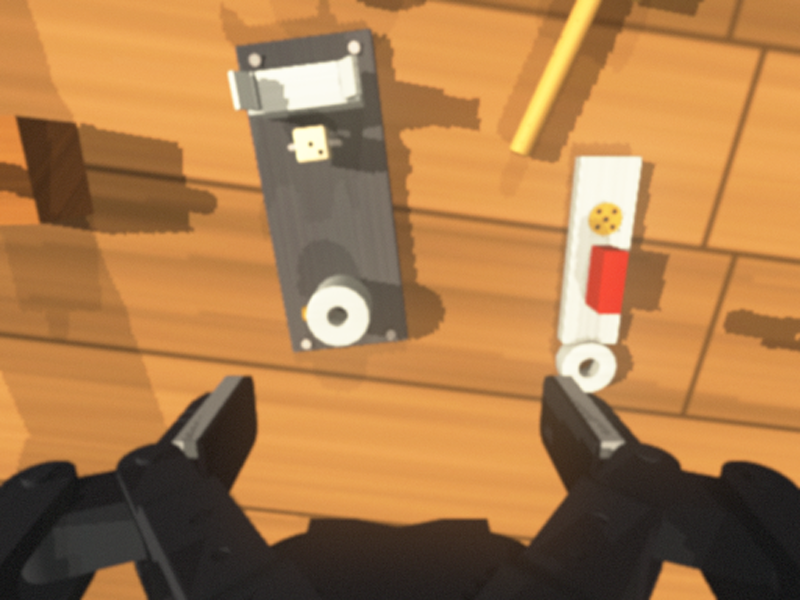

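Run:
```python
from h import *
f=lambda u,v,z: ray("wrist",((u+.5)/1.5625-.5,(v+.5)/1.5625-.5),z)
P={n:f(*a) for n,a in dict(kn=(337,316,50),s1=(255,61,12),s2=(354,47,12),s3=(306,345,12),s4=(391,336,12),c1=(237,46,12),c2=(370,30,12),c3=(294,351,12),c4=(407,338,12),eye=(586,366,20),e1=(577,156,14),e2=(641,157,14),bush=(605,218,14)).items()}
for k,v in P.items(): print(k,v)
yaw=lambda d: np.degrees(np.arctan2(d[1],d[0]))
jc=sum(P[k] for k in("c1","c2","c3","c4"))/4
print("jig centre",jc,"yaws",yaw(P["c1"]-P["c3"]),yaw(P["c2"]-P["c4"]),yaw(P["s1"]-P["s3"]),yaw(P["s2"]-P["s4"]),yaw(jc-P["kn"]),np.linalg.norm((jc-P["kn"])[:2]))
le=(P["e1"]+P["e2"])/2
print("leaf yaw",yaw(le-P["eye"]),yaw(P["bush"]-P["eye"]),np.linalg.norm((le-P["eye"])[:2]))
d=le-P["eye"]; d[2]=0; d/=np.linalg.norm(d); print("origin leaf",P["eye"]+80*d)
o=robot.get_obs();print(o["ee_pos"],R.from_quat(o["tcp_rot"]).as_matrix())
```

```text
kn [488.43  -41.764  50.   ]
s1 [661.382  39.637  12.   ]
s2 [680.05  -30.598  12.   ]
s3 [445.887 -14.703  12.   ]
s4 [463.608 -85.506  12.   ]
c1 [669.531  52.987  12.   ]
c2 [692.492 -40.745  12.   ]
c3 [439.033  -4.961  12.   ]
c4 [463.615 -99.205  12.   ]
eye [ 461.677 -252.202   20.   ]
e1 [ 627.587 -206.81    14.   ]
e2 [ 633.324 -255.206   14.   ]
bush [ 584.76  -239.618   14.   ]
jig centre [566.168 -22.981  12.   ] yaws 14.111763439279798 14.328133809760939 14.152911186047021 14.234648497839082 13.583385474933683 79.9745240827619
leaf yaw 7.157385718923606 5.837621085755228 170.10403541746905
origin leaf [ 541.054 -242.234   20.   ]
[537.579 -81.689 251.274] [[-0.     0.991  0.132]
 [ 0.     0.132 -0.991]
 [-1.    -0.    -0.   ]]
```

The wrist view shows the knuckle bore at (337,316), the jig plate corners, the leaf eye at (586,366) and the red rib around (607,280), all in enlarged pixels. The dimensions check out at 80.0 mm and 170 mm. Moving to grip the leaf.

Emit:
{"api": "jog_arm", "payload": {"moves": [{"twist": [0.8, 0, 0], "xyz": [0.1, -0.018, 0.16], "jaw": 0}, {"twist": [0.8, 0, 0], "xyz": [0.12, -0.018, 0.16], "jaw": 0}, {"twist": [0.8, 0, 0], "xyz": [0.14, -0.018, 0.16], "jaw": 0}, {"twist": [0.8, 0, 0], "xyz": [0.15, -0.018, 0.16], "jaw": 0}, {"twist": [0.8, 0, 0], "xyz": [0.15, -0.018, 0.16], "jaw": 0}, {"twist": [0.8, 0, 0], "xyz": [0.16, -0.018, 0.16], "jaw": 0}, {"twist": [0.8, 0, 0], "xyz": [0.18, -0.018, 0.16], "jaw": 0}, {"twist": [0.8, 0, 0], "xyz": [0.2, -0.018, 0.16], "jaw": 0}, {"twist": [0.8, 0, 0], "xyz": [0.22, -0.018, 0.16], "jaw": 0}, {"twist": [0.8, 0, 0], "xyz": [0.233, -0.018, 0.16], "jaw": 0}, {"twist": [0.8, 0, 0], "xyz": [0.233, -0.018, 0.16], "jaw": 0}, {"twist": [0.8, 0, 0], "xyz": [0.233, -0.018, 0.16], "jaw": 0}]}}

```text
time: 4.4
ee_pos: [540.9, -242.4, 18.3]
tcp_rot: [0.469, 0.529, -0.47, 0.529]
ft_force: [-0.2, -0.2, 0.9]
opening: 0.997
```

Run:
```python
from h import *
im=snap("wrist"); 
cv2.imwrite("pics/d.png",cv2.cvtColor(im,cv2.COLOR_RGB2BGR))
o=robot.get_obs();print(o["ee_pos"],R.from_quat(o["tcp_rot"]).as_matrix(),o["ft_force"])
```

```text
[ 541.354 -242.649   19.04 ] [[ 0.001  0.993  0.118]
 [-0.     0.118 -0.993]
 [-1.     0.001  0.   ]] [-0.036  0.471 -0.153]
```

View pics/d.png

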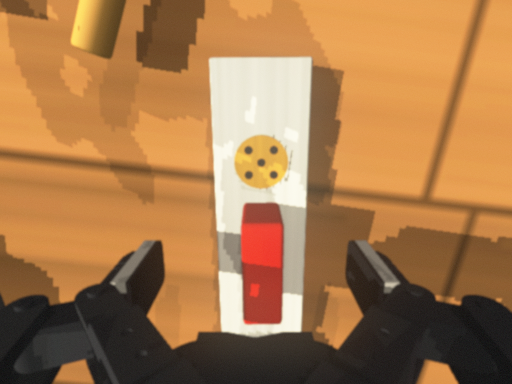

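The rib at (263,263) is centred between the open fingers and aligned with them. I'll close on it and lift.

Emit:
{"api": "jog_arm", "payload": {"moves": [{"twist": [0, 0, 0], "xyz": [0, 0, 0], "jaw": 0.4}, {"twist": [0, 0, 0], "xyz": [0, 0, 0], "jaw": 0.6}, {"twist": [0, 0, 0], "xyz": [0, 0, 0], "jaw": 0.8}, {"twist": [0, 0, 0], "xyz": [0, 0, 0], "jaw": 1}, {"twist": [0, 0, 0], "xyz": [0, 0, 0], "jaw": 1}, {"twist": [0, 0, 0], "xyz": [0, 0, 0], "jaw": 1}, {"twist": [0, 0, 0], "xyz": [0, 0, 0], "jaw": 1}, {"twist": [0, 0, 0], "xyz": [0, 0, 0], "jaw": 1}, {"twist": [0, 0, 0], "xyz": [0, 0, 0], "jaw": 1}], "force": 70}}

```text
time: 5.2
ee_pos: [541.2, -243.0, 18.8]
tcp_rot: [0.47, 0.528, -0.469, 0.529]
ft_force: [-1.8, 0.1, 7.2]
opening: 0.199
```

Emit:
{"api": "jog_arm", "payload": {"moves": [{"twist": [0, 0, 0], "xyz": [-0.02, 0, 0], "jaw": 1}, {"twist": [0, 0, 0], "xyz": [-0.05, 0, 0], "jaw": 1}, {"twist": [0, 0, 0], "xyz": [-0.08, 0, 0], "jaw": 1}, {"twist": [0, 0, 0], "xyz": [-0.1, 0, 0], "jaw": 1}, {"twist": [-2, 0, 0], "xyz": [-0.1, 0.01, -0.03], "jaw": 1}, {"twist": [-4, 0, 0], "xyz": [-0.1, 0.02, -0.065], "jaw": 1}, {"twist": [-5, 0, 0], "xyz": [-0.1, 0.03, -0.1], "jaw": 1}, {"twist": [-6, 0, 0], "xyz": [-0.1, 0.035, -0.135], "jaw": 1}, {"twist": [-7.4, 0, 0], "xyz": [-0.1, 0.045, -0.17], "jaw": 1}, {"twist": [-7.4, 0, 0], "xyz": [-0.1, 0.051, -0.2], "jaw": 1}, {"twist": [-7.4, 0, 0], "xyz": [-0.1, 0.051, -0.215], "jaw": 1}, {"twist": [-7.4, 0, 0], "xyz": [-0.1, 0.051, -0.215], "jaw": 1}, {"twist": [-7.4, 0, 0], "xyz": [-0.1, 0.051, -0.215], "jaw": 1}]}}

```text
time: 6.28
ee_pos: [565.8, -22.3, 118.0]
tcp_rot: [0.434, 0.559, -0.434, 0.558]
ft_force: [-0.4, -1.3, -3.0]
opening: 0.198
```

Run:
```python
from h import *
im=snap("wrist"); 
cv2.imwrite("pics/e.png",cv2.cvtColor(cv2.resize(im,(800,600),interpolation=cv2.INTER_CUBIC),cv2.COLOR_RGB2BGR))
o=robot.get_obs();print(o["ee_pos"],R.from_quat(o["tcp_rot"]).as_matrix(),o["ft_force"],o["opening"])
```

```text
[565.904 -23.521 118.087] [[-0.001  0.969  0.245]
 [-0.     0.245 -0.969]
 [-1.    -0.001  0.   ]] [-0.015 -0.262 -3.881] 0.19906825884279308
```

View pics/e.png

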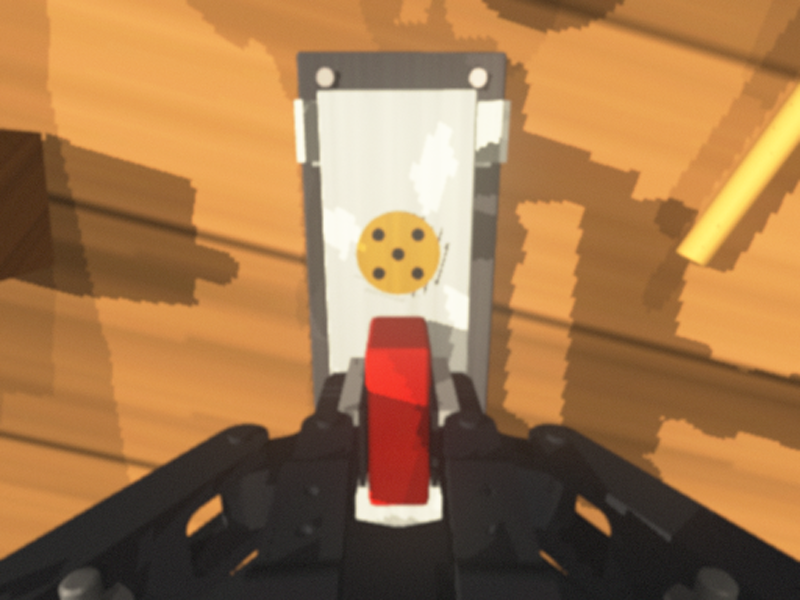

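```bash
cat > m.py <<'E'
from h import *
f=lambda u,v,z: ray("wrist",((u+.5)/1.5625-.5,(v+.5)/1.5625-.5),z)
c,s=np.cos(np.radians(14.2)),np.sin(np.radians(14.2))
def jig(p,o=(566.2,-23.0)): d=np.array(p[:2])-o; return np.array([c*d[0]+s*d[1],-s*d[0]+c*d[1]])
E
python3 - <<'E'
from m import *
for n,a in dict(bush=(398,254,113.2),e1=(317,91,113.2),e2=(477,90,113.2),s1=(325,77,12),s2=(478,77,12),c1=(297,53,12),c2=(505,53,12)).items():
    p=f(*a); print(n,p,jig(p))
print("tcp",jig(robot.get_obs()["ee_pos"]))
E
```

```text
bush [606.456 -13.33  113.2  ] [41.398 -0.501]
e1 [646.492  20.644 113.2  ] [88.545 22.614]
e2 [657.959 -23.514 113.2  ] [ 88.829 -23.008]
s1 [661.932  36.67   12.   ] [107.444  34.363]
s2 [679.859 -34.045  12.   ] [107.477 -38.588]
c1 [668.868  51.575  12.   ] [117.825  47.111]
c2 [692.934 -43.352  12.   ] [117.869 -50.819]
tcp [-0.415 -0.432]
```

The leaf is held square over the jig. Its end corners are at (317,91) and (477,90), the jig corners at (297,53) and (505,53), and the cheeks at about (300,130) and (492,130). I'll go lower to reduce the depth-dependent calibration error.

Emit:
{"api": "jog_arm", "payload": {"moves": [{"twist": [0, 0, 0], "xyz": [0.012, 0, 0.0015], "jaw": 1}, {"twist": [0, 0, 0], "xyz": [0.024, 0, 0.0015], "jaw": 1}, {"twist": [0, 0, 0], "xyz": [0.024, 0, 0.0015], "jaw": 1}, {"twist": [0, 0, 0], "xyz": [0.024, 0, 0.0015], "jaw": 1}]}}

```text
time: 6.67
ee_pos: [565.7, -25.1, 92.9]
tcp_rot: [0.434, 0.558, -0.435, 0.557]
ft_force: [0.2, -0.1, -2.4]
opening: 0.199
```

Run:
```python
from h import *
im=snap("wrist"); 
cv2.imwrite("pics/f.png",cv2.cvtColor(cv2.resize(im[20:245,105:405],(800,600),interpolation=cv2.INTER_CUBIC),cv2.COLOR_RGB2BGR))
o=robot.get_obs();print(o["ee_pos"],o["ft_force"],o["opening"])
```

```text
[566.172 -24.884  93.661] [ 1.693 -0.151 -3.13 ] 0.19519283105953886
```

View pics/f.png

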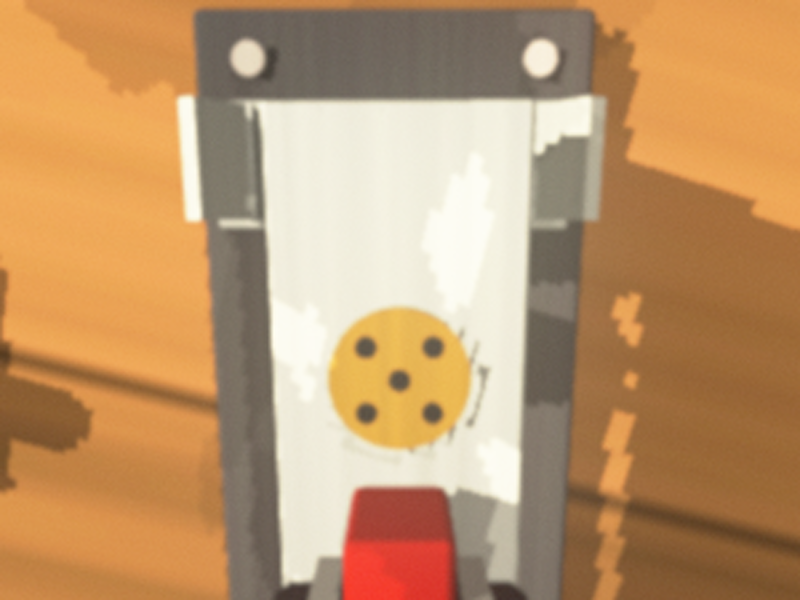

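Run:
```python
from m import *
g=lambda u,v,z: ray("wrist",((u+.5)*.375-.5+105,(v+.5)*.375-.5+20),z)
z=93.7-18.9+14
for n,a in dict(bush=(400,378,z),e1=(262,99,z),e2=(531,98,z),k1=(178,97,71),k2=(607,97,71),kn1=(187,220,71),kn2=(597,220,71),s1=(248,58,12),s2=(540,58,12),c1=(195,10,12),c2=(594,10,12)).items():
    p=g(*a); print(n,jig(p))
print("tcp",jig(robot.get_obs()["ee_pos"]))
```

```text
bush [41.805 -1.99 ]
e1 [88.999 21.029]
e2 [ 89.142 -23.85 ]
k1 [91.639 39.493]
k2 [ 91.619 -40.66 ]
kn1 [69.54  39.409]
kn2 [ 69.526 -40.261]
s1 [108.378  36.095]
s2 [108.358 -37.003]
c1 [119.197  48.612]
c2 [119.168 -49.811]
tcp [-0.489 -1.82 ]
```

Emit:
{"api": "jog_arm", "payload": {"moves": [{"twist": [0, 0, 0], "xyz": [0, 0.0015, -0.001], "jaw": 1}, {"twist": [0, 0, 0], "xyz": [0.01, 0.0015, -0.001], "jaw": 1}, {"twist": [0, 0, 0], "xyz": [0.017, 0.0015, -0.001], "jaw": 1}, {"twist": [0, 0, 0], "xyz": [0.022, 0.0015, -0.001], "jaw": 1}, {"twist": [0, 0, 0], "xyz": [0.0235, 0.0015, -0.001], "jaw": 1}, {"twist": [0, 0, 0], "xyz": [0.0235, 0.0015, -0.001], "jaw": 1}]}}

```text
time: 7.22
ee_pos: [567.3, -23.2, 70.1]
tcp_rot: [0.434, 0.558, -0.435, 0.558]
ft_force: [-0.6, 0.6, -3.0]
opening: 0.197
```

Emit:
{"api": "jog_arm", "payload": {"moves": [{"twist": [0, 0, 0], "xyz": [0.001, 0, 0], "jaw": 1}, {"twist": [0, 0, 0], "xyz": [0.0015, 0, 0], "jaw": 1}, {"twist": [0, 0, 0], "xyz": [0.0015, 0, 0], "jaw": 1}]}}

```text
time: 7.47
ee_pos: [567.8, -23.2, 69.4]
tcp_rot: [0.434, 0.558, -0.434, 0.558]
ft_force: [0.2, 0.5, -3.3]
opening: 0.194
```

Emit:
{"api": "jog_arm", "payload": {"moves": [{"twist": [0, 0, 0], "xyz": [0.001, 0, 0], "jaw": 1}, {"twist": [0, 0, 0], "xyz": [0.0015, 0, 0], "jaw": 1}, {"twist": [0, 0, 0], "xyz": [0.0015, 0, 0], "jaw": 1}]}}

```text
time: 7.72
ee_pos: [567.9, -23.2, 68.8]
tcp_rot: [0.434, 0.558, -0.434, 0.558]
ft_force: [-7.5, 0.1, 15.0]
opening: 0.194
```

Emit:
{"api": "jog_arm", "payload": {"moves": [{"twist": [0, 0, 0], "xyz": [-0.001, 0, 0], "jaw": 0.7}, {"twist": [0, 0, 0], "xyz": [-0.001, 0, 0], "jaw": 0.4}, {"twist": [0, 0, 0], "xyz": [-0.001, 0, 0], "jaw": 0}, {"twist": [0, 0, 0], "xyz": [-0.001, 0, 0], "jaw": 0}, {"twist": [0, 0, 0], "xyz": [-0.001, 0, 0], "jaw": 0}, {"twist": [0, 0, 0], "xyz": [-0.02, 0, 0], "jaw": 0}, {"twist": [0, 0, 0], "xyz": [-0.05, 0, 0], "jaw": 0}, {"twist": [0, 0, 0], "xyz": [-0.08, -0.02, 0], "jaw": 0}, {"twist": [0, 0, 0], "xyz": [-0.11, -0.05, 0], "jaw": 0}, {"twist": [0, 0, 0], "xyz": [-0.14, -0.08, 0], "jaw": 0}, {"twist": [0, 0, 0], "xyz": [-0.14, -0.1, 0], "jaw": 0}, {"twist": [0, 0, 0], "xyz": [-0.14, -0.1, 0], "jaw": 0}, {"twist": [0, 0, 0], "xyz": [-0.14, -0.1, 0], "jaw": 0}]}}

```text
time: 8.8
ee_pos: [470.5, -48.2, 208.4]
tcp_rot: [0.435, 0.557, -0.435, 0.558]
ft_force: [-0.3, 0.2, 0.1]
opening: 1.0
```

Run:
```python
from h import *
im=snap("wrist"); np.save("g.npy",im)
cv2.imwrite("pics/g.png",cv2.cvtColor(cv2.resize(im[:300,140:390],(720,864))[:600] if 0 else cv2.resize(im[:,105:405],(468,600),interpolation=cv2.INTER_CUBIC),cv2.COLOR_RGB2BGR))
o=robot.get_obs();print(o["ee_pos"],o["ft_force"],o["opening"])
for c in("scene","side"): cv2.imwrite(f"pics/g_{c}.png",cv2.cvtColor(snap(c),cv2.COLOR_RGB2BGR))
```

```text
[470.984 -47.798 207.991] [1.643 0.882 0.498] 0.9998128687705065
```

View pics/g.png

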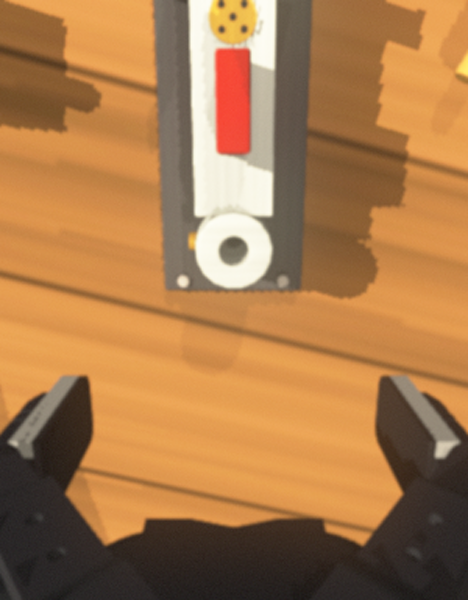

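The leaf is laid: the eye is over the knuckle at (233,249) and the plate runs straight along the jig. I'll zoom in on the bore.

Run:
```python
from h import *
im=np.load("g.npy"); cv2.imwrite("pics/h.png",cv2.cvtColor(cv2.resize(im[125:195,205:305],(800,560),interpolation=cv2.INTER_CUBIC),cv2.COLOR_RGB2BGR))
```

```text
(no output)
```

View pics/h.png

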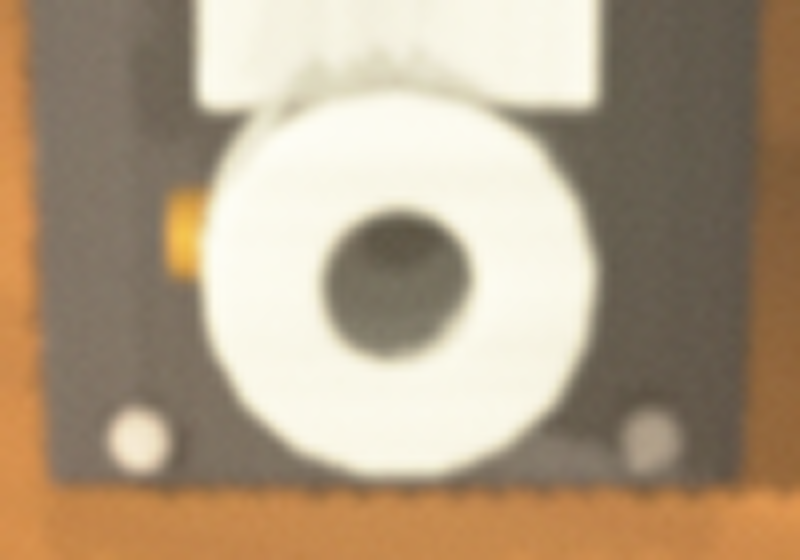

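Run:
```python
from m import *
g=lambda u,v,z: ray("wrist",((u+.5)/8-.5+205,(v+.5)/8-.5+125),z)
for n,a in dict(eye=(398.5,282.5,70),bore=(398,284,70),s3=(139,440,12),s4=(652,440,12),c3=(48,485,12),c4=(742,485,12)).items():
    p=g(*a); print(n,p,jig(p))
for p in ([445.9,-14.7],[463.6,-85.5],[661.4,39.6],[680,-30.6]): print("v1 screw",jig(p))
r=lambda u,v,z: ray("wrist",((u+.5)/1.5625-.5+105,(v+.5)/1.5625-.5),z)
for n,a in dict(ribfar=(233,48,94),bush=(232,16,64)).items(): print(n,jig(r(*a)))
```

```text
eye [489.21  -42.622  70.   ] [-79.451  -0.136]
bore [489.026 -42.609  70.   ] [-79.626  -0.079]
s3 [447.835 -15.046  12.   ] [-112.797   36.747]
s4 [465.754 -85.567  12.   ] [-112.725  -36.015]
c3 [438.182  -3.907  12.   ] [-119.423   49.913]
c4 [462.551 -99.81   12.   ] [-119.324  -49.038]
v1 screw [-114.588   37.557]
v1 screw [-114.797  -35.422]
v1 screw [107.647  37.334]
v1 screw [108.459 -35.284]
ribfar [23.842  0.21 ]
bush [45.26   0.834]
```

Eye and jig line up within about 1 mm: the eye reads (-79.5,-0.1) in the jig frame, and the visible plate edge reads (-119.4,+0.4). Next I'll view the pin from the same relative pose so that the camera bias cancels.

Emit:
{"api": "jog_arm", "payload": {"moves": [{"twist": [0, 0, 0], "xyz": [-0.032, 0.13, -0.22], "jaw": 0}, {"twist": [0, 0, 0], "xyz": [-0.032, 0.13, -0.22], "jaw": 0}, {"twist": [0, 0, 0], "xyz": [-0.032, 0.13, -0.22], "jaw": 0}, {"twist": [0, 0, 0], "xyz": [-0.032, 0.13, -0.22], "jaw": 0}, {"twist": [0, 0, 0], "xyz": [-0.032, 0.13, -0.22], "jaw": 0}, {"twist": [0, 0, 0], "xyz": [-0.032, 0.13, -0.22], "jaw": 0}, {"twist": [0, 0, 0], "xyz": [-0.032, 0.13, -0.22], "jaw": 0}, {"twist": [0, 0, 0], "xyz": [-0.032, 0.13, -0.22], "jaw": 0}, {"twist": [0, 0, 0], "xyz": [-0.032, 0.13, -0.22], "jaw": 0}, {"twist": [0, 0, 0], "xyz": [-0.032, 0.13, -0.22], "jaw": 0}, {"twist": [0, 0, 0], "xyz": [-0.032, 0.13, -0.22], "jaw": 0}]}}

```text
time: 9.87
ee_pos: [542.9, 196.3, 239.4]
tcp_rot: [0.435, 0.558, -0.435, 0.558]
ft_force: [-0.7, -1.2, -0.5]
opening: 1.002
```

Run:
```python
from h import *
im=snap("wrist"); np.save("i.npy",im)
cv2.imwrite("pics/i.png",cv2.cvtColor(cv2.resize(im[60:240,135:375],(800,600),interpolation=cv2.INTER_CUBIC),cv2.COLOR_RGB2BGR))
o=robot.get_obs();print(o["time"],o["ee_pos"],o["opening"])
h=cv2.cvtColor(im,cv2.COLOR_RGB2HSV); m=cv2.inRange(h,(100,100,40),(130,255,255)); m[250:]=0
n,l,st,ce=cv2.connectedComponentsWithStats(m); print(st,ce)
```

```text
9.9167 [542.932 196.354 239.604] 1.0044832136171093
[[     0      0    512    384 196269]
 [   240    145     20     22    339]] [[255.51  191.561]
 [249.735 156.094]]
```

View pics/i.png

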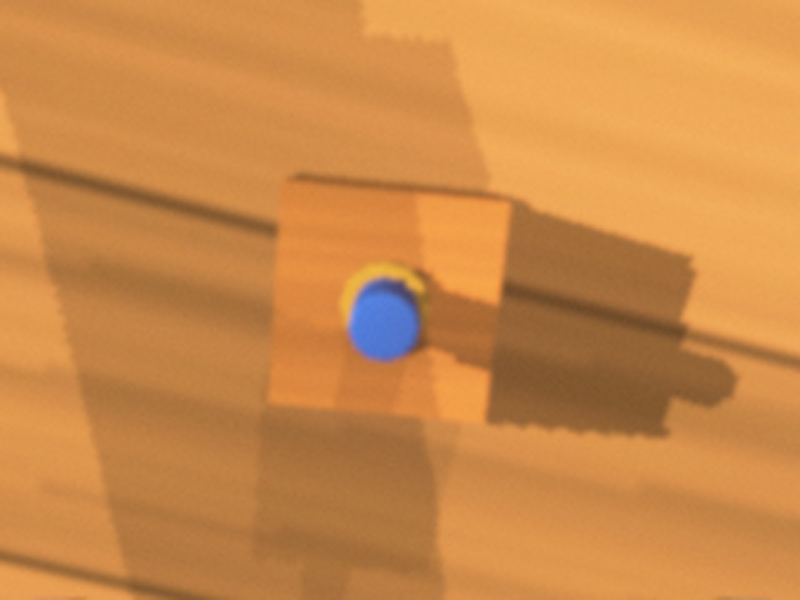

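The pin stands upright in the holder, with the top of its grip at crop (384,326), wrist pixel about (250,157.8).

Run:
```python
from m import *
p=ray("wrist",((384+.5)/3.3333-.5+135,(326+.5)/3.3333-.5+60),102)
o=robot.get_obs();print(o["ee_pos"]); T=R.from_quat(o["tcp_rot"]).as_matrix()
print("pin",p,"tool move to pin",T.T@(np.r_[p[:2],71]-o["ee_pos"]))
print(T, "pin->eye tool", T.T@(np.array([489.1,-42.6,0])-np.r_[p[:2],0]))
```

```text
[542.932 196.354 239.604]
pin [562.085 205.614 102.   ] tool move to pin [168.594  20.899  -4.36 ]
[[-0.     0.97   0.244]
 [-0.     0.244 -0.97 ]
 [-1.    -0.     0.   ]] pin->eye tool [   0.116 -131.296  222.931]
```

Emit:
{"api": "jog_arm", "payload": {"moves": [{"twist": [0, 0, 0], "xyz": [0.03, 0.019, -0.0044], "jaw": 0}, {"twist": [0, 0, 0], "xyz": [0.065, 0.019, -0.0044], "jaw": 0}, {"twist": [0, 0, 0], "xyz": [0.1, 0.019, -0.0044], "jaw": 0}, {"twist": [0, 0, 0], "xyz": [0.125, 0.019, -0.0044], "jaw": 0}, {"twist": [0, 0, 0], "xyz": [0.145, 0.019, -0.0044], "jaw": 0}, {"twist": [0, 0, 0], "xyz": [0.16, 0.019, -0.0044], "jaw": 0}, {"twist": [0, 0, 0], "xyz": [0.168, 0.019, -0.0044], "jaw": 0}, {"twist": [0, 0, 0], "xyz": [0.168, 0.019, -0.0044], "jaw": 0}, {"twist": [0, 0, 0], "xyz": [0.168, 0.019, -0.0044], "jaw": 0.3}, {"twist": [0, 0, 0], "xyz": [0.168, 0.019, -0.0044], "jaw": 0.6}, {"twist": [0, 0, 0], "xyz": [0.168, 0.019, -0.0044], "jaw": 0.8}, {"twist": [0, 0, 0], "xyz": [0.168, 0.019, -0.0044], "jaw": 1}, {"twist": [0, 0, 0], "xyz": [0.168, 0.019, -0.0044], "jaw": 1}, {"twist": [0, 0, 0], "xyz": [0.168, 0.019, -0.0044], "jaw": 1}, {"twist": [0, 0, 0], "xyz": [0.168, 0.019, -0.0044], "jaw": 1}, {"twist": [0, 0, 0], "xyz": [0.168, 0.019, -0.0044], "jaw": 1}], "force": 90}}

```text
time: 11.25
ee_pos: [560.5, 206.4, 72.5]
tcp_rot: [0.435, 0.558, -0.434, 0.558]
ft_force: [-1.6, -0.9, 9.0]
opening: 0.209
```

Emit:
{"api": "jog_arm", "payload": {"moves": [{"twist": [0, 0, 0], "xyz": [-0.03, 0, 0], "jaw": 1}, {"twist": [0, 0, 0], "xyz": [-0.06, 0, 0], "jaw": 1}, {"twist": [0, 0, 0], "xyz": [-0.09, 0, 0], "jaw": 1}, {"twist": [0, 0, 0], "xyz": [-0.11, -0.01, 0.02], "jaw": 1}, {"twist": [0, 0, 0], "xyz": [-0.11, -0.03, 0.05], "jaw": 1}, {"twist": [0, 0, 0], "xyz": [-0.11, -0.05, 0.08], "jaw": 1}, {"twist": [0, 0, 0], "xyz": [-0.11, -0.07, 0.11], "jaw": 1}, {"twist": [0, 0, 0], "xyz": [-0.11, -0.085, 0.14], "jaw": 1}, {"twist": [0, 0, 0], "xyz": [-0.11, -0.1, 0.17], "jaw": 1}, {"twist": [0, 0, 0], "xyz": [-0.11, -0.12, 0.2], "jaw": 1}, {"twist": [0, 0, 0], "xyz": [-0.11, -0.1313, 0.2235], "jaw": 1}, {"twist": [0, 0, 0], "xyz": [-0.1, -0.1313, 0.2235], "jaw": 1}, {"twist": [0, 0, 0], "xyz": [-0.085, -0.1313, 0.2235], "jaw": 1}, {"twist": [0, 0, 0], "xyz": [-0.075, -0.1313, 0.2235], "jaw": 1}, {"twist": [0, 0, 0], "xyz": [-0.075, -0.1313, 0.2235], "jaw": 1}, {"twist": [0, 0, 0], "xyz": [-0.075, -0.1313, 0.2235], "jaw": 1}]}}

```text
time: 12.58
ee_pos: [487.5, -42.0, 146.6]
tcp_rot: [0.434, 0.558, -0.434, 0.558]
ft_force: [0.8, -0.2, -0.8]
opening: 0.205
```

Run:
```python
from h import *
a=snap("wrist");b=snap("side");c=snap("scene")
o=robot.get_obs();print(o["time"],o["ee_pos"],o["ft_force"],o["opening"])
print(proj("side",[489,-42,70]),proj("scene",[489,-42,70]))
A=cv2.resize(a[100:350,155:355],(480,600),interpolation=cv2.INTER_CUBIC)
B=cv2.resize(b[140:220,270:350],(300,300),interpolation=cv2.INTER_CUBIC); C=cv2.resize(c[130:210,150:230],(300,300),interpolation=cv2.INTER_CUBIC)
cv2.imwrite("pics/j.png",cv2.cvtColor(np.hstack([A,np.vstack([B,C])]),cv2.COLOR_RGB2BGR))
```

```text
12.7333 [488.085 -42.185 147.386] [ 0.075  0.    -1.269] 0.20570376603845023
[311.878 178.447] [190.369 179.269]
```

View pics/j.png

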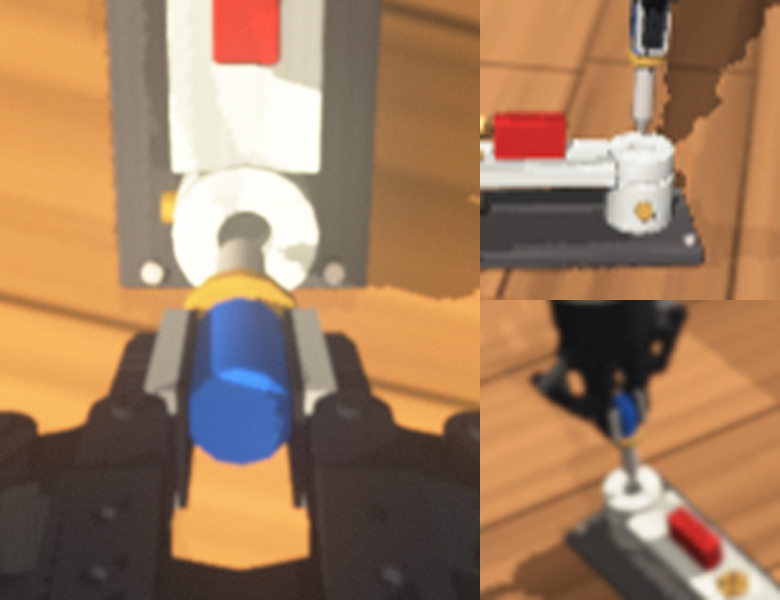

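Run:
```python
from m import *
e=np.array([488.,-42,70]);jx=np.array([c,s,0]);jy=np.array([-s,c,0])
for k in("side","scene"): print(k,proj(k,e),"per mm jx",(proj(k,e+10*jx)-proj(k,e))/10,"jy",(proj(k,e+10*jy)-proj(k,e))/10,"z",(proj(k,e+[0,0,10])-proj(k,e))/10, "tip",proj(k,e+[0,0,13]))
b=robot.snapshot("side"); cc=robot.snapshot("scene")
o=lambda a:cv2.resize(a,(390,390),interpolation=cv2.INTER_CUBIC)
cv2.imwrite("pics/k.png",cv2.cvtColor(np.hstack([o(b[163:203,294:334]),o(cc[165:205,172:212])]),cv2.COLOR_RGB2BGR))
# wrist predictions
for n,P in dict(ringfar=e+23*jx,ringctr=e,collarfar=e+14*jx+[0,0,67.5]).items(): print(n,proj("wrist",P), (proj("wrist",P)-[155,100])*2.4)
```

```text
side [312.255 178.482] per mm jx [-0.376  0.005] jy [0.053 0.165] z [ 0.022 -0.341] tip [312.539 174.042]
scene [190.232 179.04 ] per mm jx [0.207 0.192] jy [ 0.258 -0.178] z [-0.034 -0.201] tip [189.79  176.417]
ringfar [254.035 168.931] [237.685 165.435]
ringctr [254.031 198.899] [237.674 237.358]
collarfar [253.792 212.379] [237.101 269.709]
```

View pics/k.png

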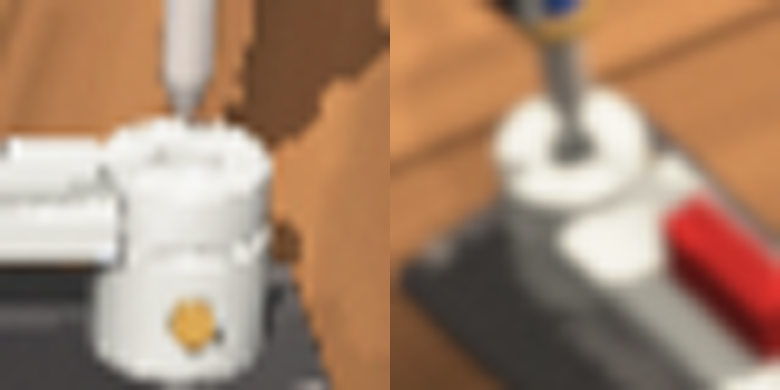

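The pin hangs plumb over the bore. The fore-aft error is under 1 mm in the side view, and the wrist view shows the eye about 1.3 mm towards tool +z. Correcting that and inserting.

Emit:
{"api": "jog_arm", "payload": {"moves": [{"twist": [0, 0, 0], "xyz": [0, 0, 0.0013], "jaw": 1}, {"twist": [0, 0, 0], "xyz": [0.008, 0, 0.0013], "jaw": 1}, {"twist": [0, 0, 0], "xyz": [0.016, 0, 0.0013], "jaw": 1}, {"twist": [0, 0, 0], "xyz": [0.022, 0, 0.0013], "jaw": 1}, {"twist": [0, 0, 0], "xyz": [0.028, 0, 0.0013], "jaw": 1}, {"twist": [0, 0, 0], "xyz": [0.028, 0, 0.0013], "jaw": 1}]}}

```text
time: 13.33
ee_pos: [487.2, -43.7, 117.3]
tcp_rot: [0.434, 0.559, -0.435, 0.557]
ft_force: [-0.5, 0.3, -1.0]
opening: 0.206
```

Emit:
{"api": "jog_arm", "payload": {"moves": [{"twist": [0, 0, 0], "xyz": [0.003, 0, 0], "jaw": 1}, {"twist": [0, 0, 0], "xyz": [0.006, 0, 0], "jaw": 1}, {"twist": [0, 0, 0], "xyz": [0.009, 0, 0], "jaw": 1}, {"twist": [0, 0, 0], "xyz": [0.009, 0, 0], "jaw": 1}]}}

```text
time: 13.67
ee_pos: [487.8, -43.7, 109.3]
tcp_rot: [0.434, 0.558, -0.434, 0.558]
ft_force: [-0.1, -0.7, -1.2]
opening: 0.206
```

Emit:
{"api": "jog_arm", "payload": {"moves": [{"twist": [0, 0, 0], "xyz": [0.003, 0, 0], "jaw": 1}, {"twist": [0, 0, 0], "xyz": [0.006, 0, 0], "jaw": 1}, {"twist": [0, 0, 0], "xyz": [0.009, 0, 0], "jaw": 1}, {"twist": [0, 0, 0], "xyz": [0.012, 0, 0], "jaw": 1}, {"twist": [0, 0, 0], "xyz": [0.012, 0, 0], "jaw": 1}]}}

```text
time: 14.08
ee_pos: [487.7, -43.7, 97.1]
tcp_rot: [0.434, 0.558, -0.435, 0.558]
ft_force: [-0.6, -0.2, -0.9]
opening: 0.206
```

Emit:
{"api": "jog_arm", "payload": {"moves": [{"twist": [0, 0, 0], "xyz": [0.003, 0, 0], "jaw": 1}, {"twist": [0, 0, 0], "xyz": [0.006, 0, 0], "jaw": 1}, {"twist": [0, 0, 0], "xyz": [0.009, 0, 0], "jaw": 1}, {"twist": [0, 0, 0], "xyz": [0.012, 0, 0], "jaw": 1}, {"twist": [0, 0, 0], "xyz": [0.014, 0, 0], "jaw": 1}, {"twist": [0, 0, 0], "xyz": [0.014, 0, 0], "jaw": 1}]}}

```text
time: 14.58
ee_pos: [487.8, -43.9, 83.4]
tcp_rot: [0.434, 0.558, -0.435, 0.558]
ft_force: [-0.6, -1.0, -3.8]
opening: 0.206
```

Emit:
{"api": "jog_arm", "payload": {"moves": [{"twist": [0, 0, 0], "xyz": [0.0015, 0, 0], "jaw": 1}, {"twist": [0, 0, 0], "xyz": [0.003, 0, 0], "jaw": 1}, {"twist": [0, 0, 0], "xyz": [0.003, 0, 0], "jaw": 1}]}}

```text
time: 14.83
ee_pos: [487.9, -43.9, 80.6]
tcp_rot: [0.434, 0.558, -0.434, 0.558]
ft_force: [-1.6, -1.3, -0.6]
opening: 0.205
```

Emit:
{"api": "jog_arm", "payload": {"moves": [{"twist": [0, 0, 0], "xyz": [0.001, 0, 0], "jaw": 1}, {"twist": [0, 0, 0], "xyz": [0.0015, 0, 0], "jaw": 1}, {"twist": [0, 0, 0], "xyz": [0.0015, 0, 0], "jaw": 1}, {"twist": [0, 0, 0], "xyz": [0.0015, 0, 0], "jaw": 1}]}}

```text
time: 15.17
ee_pos: [488.0, -43.9, 80.3]
tcp_rot: [0.434, 0.558, -0.435, 0.558]
ft_force: [-14.0, 0.1, 31.6]
opening: 0.204
```

A firm stop at TCP 80.3 with 32 N, which matches the computed home height of about 80.5. I'll relax, release and retreat.

Emit:
{"api": "jog_arm", "payload": {"moves": [{"twist": [0, 0, 0], "xyz": [-0.001, 0, 0], "jaw": 0.75}, {"twist": [0, 0, 0], "xyz": [-0.001, 0, 0], "jaw": 0.5}, {"twist": [0, 0, 0], "xyz": [-0.001, 0, 0], "jaw": 0.2}, {"twist": [0, 0, 0], "xyz": [-0.001, 0, 0], "jaw": 0}, {"twist": [0, 0, 0], "xyz": [-0.001, 0, 0], "jaw": 0}, {"twist": [0, 0, 0], "xyz": [-0.02, 0, 0], "jaw": 0}, {"twist": [0, 0, 0], "xyz": [-0.05, 0, 0], "jaw": 0}, {"twist": [0, 0, 0], "xyz": [-0.09, 0, 0], "jaw": 0}, {"twist": [0, 0, 0], "xyz": [-0.13, -0.01, 0], "jaw": 0}, {"twist": [0, 0, 0], "xyz": [-0.13, -0.02, 0], "jaw": 0}, {"twist": [0, 0, 0], "xyz": [-0.13, -0.02, 0], "jaw": 0}, {"twist": [0, 0, 0], "xyz": [-0.13, -0.02, 0], "jaw": 0}]}}

```text
time: 16.17
ee_pos: [468.5, -48.9, 209.1]
tcp_rot: [0.434, 0.558, -0.435, 0.558]
ft_force: [-0.1, -1.2, -0.1]
opening: 1.001
```

Run:
```python
from h import *
a=snap("wrist");b=snap("side");c=snap("scene")
o=robot.get_obs();print(o["time"],o["ee_pos"],o["ft_force"],o["opening"])
z=lambda q,s:cv2.resize(q,s,interpolation=cv2.INTER_CUBIC)
cv2.imwrite("pics/l.png",cv2.cvtColor(np.hstack([z(a[0:250,155:355],(400,500)),np.vstack([z(b[150:214,232:334],(398,250)),z(c[150:246,160:312],(398,250))])]),cv2.COLOR_RGB2BGR))
```

```text
16.3167 [468.505 -48.464 208.176] [ 0.074  0.418 -0.9  ] 1.0054878743607372
```

View pics/l.png

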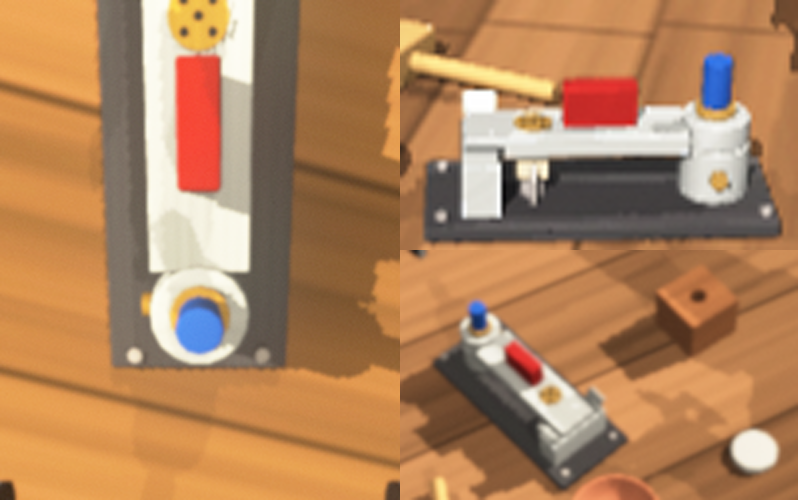

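The collar sits on the eye: the pin top at side row 164.6 matches the 164.8 predicted for fully home. The leaf lies level between the cheeks, and the bystanders in view are undisturbed. Handing in.

```bash
python3 -c "
from rig import robot
print(robot.sign_off(), robot.get_obs()['time'])"
```

```text
the job is handed in; nothing more can be done
the job is handed in; nothing more can be done
```

The leaf is on the jig and the hinge pin is pushed home through the eye and knuckle. I handed the job in at about 16.3 s with the gripper open and clear.

- **Leaf:** I gripped it by its red rib and laid it down with its eye on the knuckle and its end in the forked rest. After release, the eye agreed with the jig to about 1 mm sideways. The x readings scattered by up to about 2 mm, but the pin later went through with almost no side force.
- **Pin:** I took it from the holder and lowered it through the eye and knuckle. It stopped firmly at about 32 N of push, at tool height 80.3 mm against about 80.5 mm expected.
- **Spring ball:** I did not see the 5–12 N resistance you described in the force readings between steps. Full seating therefore rests on the stop height and the final picture.
- **Last picture:** The collar is on the eye, and the pin top is at image row 164.6 against 164.8 predicted, good to about 1.5 mm. The leaf lies level between the cheeks.
- **Bystanders:** I never touched the dish, checker, mallet or scraper. The final crops show the first three only in part or in passing, and not the scraper.
- **Disagreements:** The scene and side cameras differed by up to about 10 mm, and the wrist camera showed a few mm of error that varied with distance. I relied on measurements taken within a single view or from matching poses.

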